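Post the bar die through the dust flap

TASK

Put the long narrow cutting die away: lay it on the ledge in front of the grey die box and push it through the sprung dust flap, until it drops down into the box and the flap has swung shut behind it. Leave the square and the round die where they lie.

Things in the scene. Friction and masses are not known exactly. Their poses are not given: they have to be found in the camera images.
- bar_die_center (a point): Centre of the bar die: plywood block on a steel base, 110 mm long (x), 40 wide (y), 24 high (z), on the bench, thin steel outline on top, about 0.28 kg; either end first. It goes on the aluminium ledge before the box mouth: 180 mm long, 80 mm between two guide strips 6 mm high. With three quarters of its length past the flap it tips over the sill and falls into the box (inside 200 mm deep, 142 wide).
- flap: Steel flap, 76 mm wide, 44 high, in the mouth (80 x 48 mm) of the fixed grey die box. Swings only inward; a light spring shuts it (under 12 N pushes the die through). Origin: middle of its top hinge edge, 48 mm above ledge and sill, 168 above the bench. Shut: x points level into the box (push this way), y across, z up. The box front (from x = -7 mm) and clear roof rise 15 mm above the origin.
- square_die: Bystander: square plywood die, 80 x 80 x 24 mm, lying on the bench; origin at the centre of its underside. To be left alone.
- round_die: Bystander: round plywood die, 76 mm across, 24 mm high, lying on the bench; origin at the centre of its underside. To be left alone.
Things that resemble listed ones, but are neither listed nor needed, are in the scene too. What is shaped like the part that bears bar_die_center but turquoise is not meant.

How it is judged:
On the way:
1. the bar die pushes the flap open (angle between flap's own z axis and vertical above 0.4 rad and distance between bar_die_center and flap below 0.085 m), for 0.05 s.
At the end, for the whole second after the job is handed in: The bar die is inside the die box, behind the flap and with its centre well below the sill (at least 80 mm below the flap's hinge), and the flap hangs shut to within 0.12 rad (7 degrees) (x of bar_die_center in the frame of flap between 0 and 0.21 m and y of bar_die_center in the frame of flap between -0.075 and 0.075 m and z of bar_die_center in the frame of flap between -0.17 and -0.08 m and angle between flap's own z axis and vertical below 0.12 rad); the robot touches nothing.
It fails at once if the square die is moved more than 30 mm (distance of square_die from where it was at the start of the episode above 0.03 m).
It fails at once if the round die is moved more than 30 mm (distance of round_die from where it was at the start of the episode above 0.03 m).
It also fails if it takes over 59 s, if anything falls off the work surface, if the arm or the gripper's body presses on something with over 40 N, if the wrist force passes 120 N, or if a joint passes its speed limit or range.

ROBOT

A 6-joint arm with a two-finger parallel gripper is mounted at the origin on the work surface. World frame = base frame: x ahead of the robot, y to its left, z up, the work surface at z = 0. Lengths are in m, angles in rad, forces in N, time in s.
With the tool pointing down it reaches from about 0.4 to 0.925 m from the base axis. Payload 3.4 kg.
Tool frame: the origin (TCP) lies midway between the tips of the shut fingers; the grasp point (between the pads) lies 19 mm behind it; z points along the fingers, y is the direction in which the jaws open and shut (so a half turn about z gives the same grasp; the last joint's range is limited). The gripper opens to 85 mm and grips with 20 to 120 N. Pads are 22 mm wide; open, the fingers measure 114 mm over their backs; the gripper's body (76 mm by 85 mm) begins 54 mm behind the grasp point. The pads swing forward as they close: fully open they stand 13 mm farther back than shut.
Start: joints at [-1.286, 0.307, 1.506, -0, 1.328, -0.073], TCP at [0.201, -0.539, 0.231] pointing down, gripper open.
Joint ranges: [-3.12, 3.12], [-1.05, 2.28], [0.14, 2.33], [-1.42, 4.57], [0.1, 2.73], [-2.68, 2.68]. Speed limits (rad/s): [2.57, 2.57, 3.14, 3.14, 3.14, 3.14].

INTERFACE

Orientations are given as [roll, pitch, yaw] about the fixed x, y, z axes, in that order (R = Rz(yaw) Ry(pitch) Rx(roll)).
In Python, from station import r, vision gives the robot as it stands. The module is installed in compiled form; this text tells all that it offers.
- The arm moves only by the shell command python3 -m handwheel 'ROWS' [FORCE]. ROWS is JSON, a list of rows, each a list of 7 numbers: the shift along the tool's x, y, z in mm, then the turn, a rotation vector about the tool's x, y, z in degrees, then the opening, from 0 (shut) to 1 (fully open). A call has 1 to 5 rows; each row shifts and turns the pose as measured when the row begins, along the tool's axes as they then stand; what a row does not reach is not made up. A row lasts 1/10 s, in which the tool goes at most 50 mm and 8.59 degrees, less where a joint would pass 70% of its speed; a pose out of reach is approached as far as the arm can. A call with a gripper value outside its range is refused whole. The fingers move at their own pace and stop on an object; FORCE is the grip in N (left out, the last holds). Time passes only in rows, so rows that do not move let the fingers close. It gives the time, the measured TCP pose, the force and the opening at its end, in the units of the state.
- r.observe(): the state, without advancing time (a new reading comes with each control period).
- vision.capture(name): name is "scene" or "top" or "wrist"; returns a dict with "frame" (384x512x3 uint8, red, green, blue), "fx", "fy", "cx", "cy" (pixels), "k1" (the pictures are not rectified: a ray, as slopes to the right and down, at radius r is drawn at 1 + k1 r^2 times it, then the intrinsics apply), "R" (3x3) and "t" (3): a world point X has camera coordinates R X + t. Camera axes: x right, y down, z forward; pixel columns grow to the right and rows downward; lengths in m; the calibration is good to about 2 mm. A picture is of the moment at which its call begins. There is no depth.
- r.close_job(): hands the job in, once; it reports no verdict.
Trained networks look in a picture, given as the dict that the camera call returned (one of the last four; its "shot" number tells which), for a name from the list of things; names that differ only in an ending like _2 or _b are one class to them, and where a whole thing is asked for, a point or a joint stands for the part that bears it (a point fixed in the world has none). Each returns a list of dicts, best first, with "conf" (0 to 1); they miss things now and then, are a little off and sometimes report something else, mostly with a low value. They report only what shows in the picture. A call takes as long as a camera call. They do not tell look-alikes from the thing itself.
- vision.recognise(label, picture): "bbox" ([left, top, right, bottom] in pixels, round what is visible of it).
- vision.place_of(label, picture): "xy" ([column, row] in pixels: a listed point, or the origin of a listed thing).
The state is a dict: "clock": time; "joints": joint angles; "joint_velocities": joint speeds; "effort": joint torques, N m; "eef_pos": TCP position; "eef_rot": TCP orientation; "force": force on the tool from outside, world axes, zero at the start; "ft_torque": the same for the moment, N m; "gripper_width": finger opening in m.
Only numpy, scipy, OpenCV 4.12 (cv2) and the standard library are available. Lean on these libraries where they do the work, as an engineer would, in place of code of your own. Each camera call takes 0.05 s, during which the arm holds its last target. There are 200 camera calls.

## Working session

There is one attempt and no reset: what is moved stays moved. The work goes in short steps, Python scripts to look and compute and a shell command to move; the robot and the scene stay as the last step left them, time stands still between calls to the robot, and variables do not carry over. Pictures are saved under pics/ and viewed, about 8 in all and at most 12, crops included, and the job is handed in when it is done.

```bash
mkdir -p pics
cat > h.py <<'E'
import numpy as np, cv2
from station import r, vision
from scipy.spatial.transform import Rotation as Ro
def ray(p,uv):
    d=np.array([(uv[0]-p["cx"])/p["fx"],(uv[1]-p["cy"])/p["fy"]]);s=d.copy()
    for _ in range(20): s=d/(1+p["k1"]*(s@s))
    R=np.array(p["R"]);t=np.array(p["t"])
    return -R.T@t, R.T@np.array([s[0],s[1],1])
def atz(p,uv,z):
    c,d=ray(p,uv);return c+d*(z-c[2])/d[2]
def proj(p,X):
    c=np.array(p["R"])@np.array(X)+np.array(p["t"]);s=c[:2]/c[2];s=s*(1+p["k1"]*(s@s))
    return np.array([s[0]*p["fx"]+p["cx"],s[1]*p["fy"]+p["cy"]])
def save(p,n,crop=None,k=1):
    f=p["frame"]
    if crop: f=f[crop[1]:crop[3],crop[0]:crop[2]]
    cv2.imwrite("pics/"+n,cv2.resize(f[:,:,::-1],None,fx=k,fy=k,interpolation=cv2.INTER_CUBIC))
E
python3 - <<'E'
from h import *
print(r.observe())
for c in ("top","scene"):
    p=vision.capture(c); save(p,c+"0.png",None,1.5)
    for l,z in (("bar_die_center",.012),("flap",.168),("square_die",0),("round_die",0)):
        for a in vision.place_of(l,p): print(c,l,a["conf"],np.round(a["xy"]),atz(p,a["xy"],z).round(3))
E
```

```text
{'clock': 0.0, 'joints': array([-1.28648327e+00,  3.07576715e-01,  1.50765352e+00,  1.90691668e-05,
        1.32837830e+00, -7.35152671e-02]), 'joint_velocities': array([-3.19598413e-04,  1.42702485e-04, -1.64069056e-04,  2.51105610e-03,
        1.75157621e-07,  4.33869305e-05]), 'effort': array([-9.42107581e-04, -4.57549989e+01, -2.51914859e+01, -2.43670083e-04,
        1.32046390e-02, -3.17718779e-06]), 'eef_pos': array([ 0.20117303, -0.53793573,  0.23038639]), 'eef_rot': array([-3.13958357e+00, -1.66516945e-04,  3.57823562e-01]), 'force': array([ 0.09821905, -0.22298192,  0.44081836]), 'ft_torque': array([ 0.00923875, -0.01017636, -0.05818875]), 'gripper_width': 0.08523040224724861}
top bar_die_center 0.92 [331. 132.] [ 0.673 -0.269  0.012]
top bar_die_center 0.9 [236. 205.] [ 0.473 -0.011  0.012]
top bar_die_center 0.74 [286. 206.] [ 0.469 -0.145  0.012]
top flap 0.42 [160. 142.] [0.606 0.156 0.168]
top square_die 0.67 [273. 162.] [ 0.59  -0.111  0.   ]
top square_die 0.45 [353. 195.] [ 0.501 -0.328  0.   ]
top square_die 0.4 [288. 209.] [ 0.463 -0.152  0.   ]
top round_die 0.64 [350. 191.] [ 0.512 -0.32   0.   ]
scene bar_die_center 0.82 [234. 196.] [ 0.469 -0.142  0.012]
scene bar_die_center 0.72 [156. 223.] [ 0.665 -0.265  0.012]
scene bar_die_center 0.63 [270. 221.] [ 0.479 -0.013  0.012]
scene bar_die_center 0.63 [348. 219.] [0.35  0.161 0.012]
scene square_die 0.93 [217. 235.] [ 0.594 -0.11   0.   ]
scene round_die 0.66 [181. 180.] [ 0.504 -0.309  0.   ]
```

View pics/top0.png

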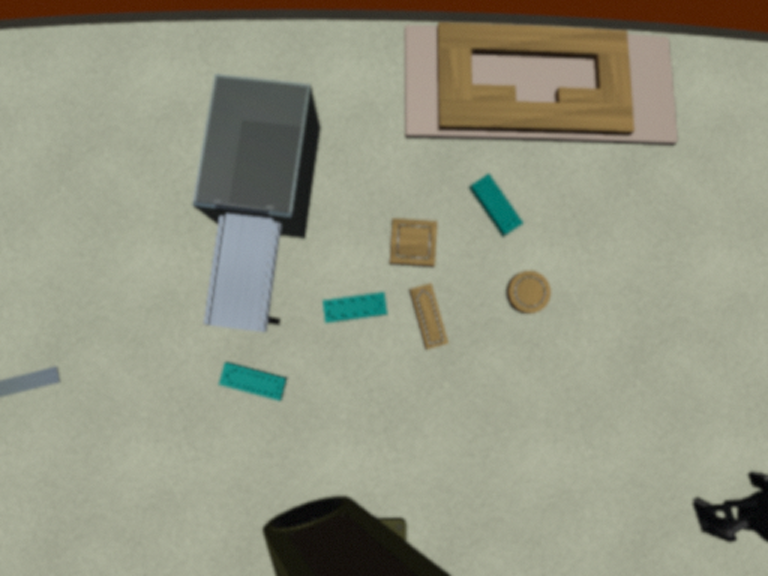

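View pics/scene0.png

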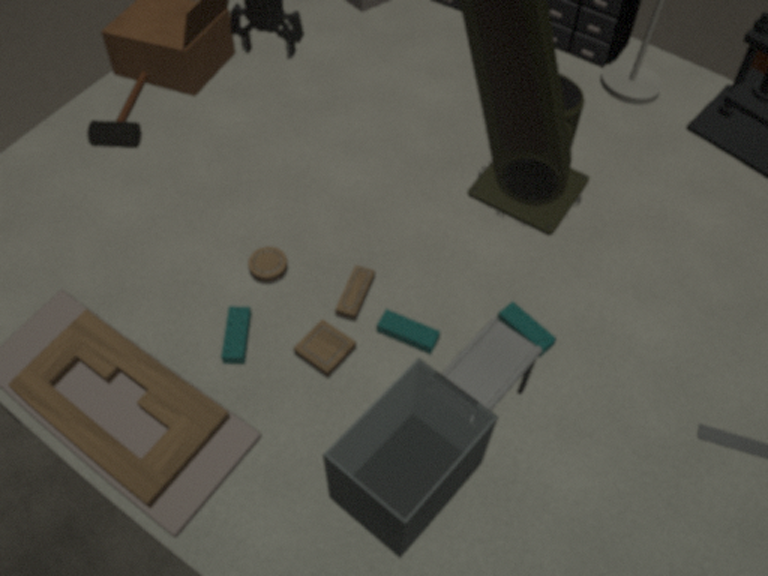

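Pictures 1 and 2. Four things are bar-shaped. In the top image at native scale they are turquoise at (236,205), (331,136) and (168,254), and plywood at (285,211). Plywood fits the description. I'll confirm it in an enlarged crop and measure the ledge and box there.

Run:
```python
from h import *
p=vision.capture("top"); save(p,"crop1.png",(125,120,325,260),4)
for n,uv,z in (("L far-l",(220,213),.12),("far-r",(281,221),.12),("near-r",(268,331),.12),("near-l",(206,325),.12),
 ("box fl",(195,207),.183),("box fr",(293,218),.183),("box br",(312,87),.183),("box bl",(217,76),.183)):
    print(n,atz(p,np.array(uv)/1.5,z).round(3))
c,d=ray(p,(256,192));print(c)
```

```text
L far-l [0.617 0.201 0.12 ]
far-r [0.604 0.102 0.12 ]
near-r [0.429 0.119 0.12 ]
near-l [0.438 0.217 0.12 ]
box fl [0.612 0.221 0.183]
box fr [0.595 0.074 0.183]
box br [0.8   0.05  0.183]
box bl [0.818 0.197 0.183]
[ 0.41906704 -0.03919338  0.99874172]
```

View pics/crop1.png

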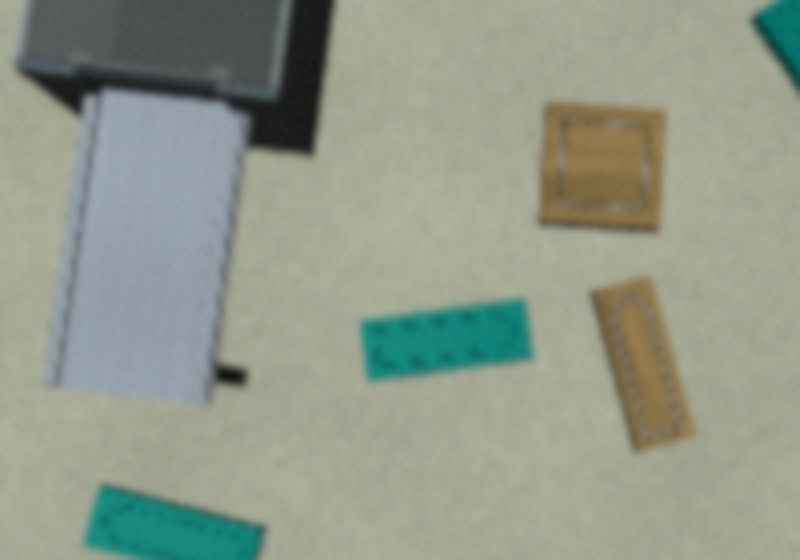

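Picture 3: the die at crop (642,364) is plywood with a thin steel outline, so it is the target. The square die is at (603,167), and the turquoise bars are decoys. Next I'll work out the die pose and the ledge frame.

```bash
cat >> h.py <<'E'
def delta(xy,z,yawdeg,grip=None):
    """shift in tool mm & turn about tool z deg to go to TCP target, tool down"""
    s=r.observe();R=Ro.from_euler("xyz",s["eef_rot"]);T=Ro.from_euler("xyz",[np.pi,0,np.radians(yawdeg)])
    print("t",round(s["clock"],2),"pos",s["eef_pos"].round(4),"rot",np.degrees(s["eef_rot"]).round(2),"w",round(s["gripper_width"],4),"F",s["force"].round(1))
    print("shift mm",(R.inv().apply(np.array([*xy,z])-s["eef_pos"])*1000).round(1),"turn",np.degrees((R.inv()*T).as_rotvec()).round(2))
E
python3 - <<'E'
from h import *
p=vision.capture("top")
c=[atz(p,np.array(u)/4+[125,120],.024)[:2] for u in ((593,292),(648,278),(694,435),(637,450))]
c=np.array(c);print(c.round(3));m=c.mean(0);f=(c[0]+c[1]-c[2]-c[3])/2;print(m,np.linalg.norm(f),np.degrees(np.arctan2(f[1],f[0])),np.linalg.norm(c[0]-c[1]))
y=np.arctan2(f[1],f[0]);g=m-.015*np.array([np.cos(y),np.sin(y)]);print("grasp",g)
for l in (["top",p],["scene",vision.capture("scene")]):
  print([ (np.round(a["xy"]),atz(l[1],a["xy"],.012).round(3)) for a in vision.place_of("bar_die_center",l[1])])
delta(g,.13,np.degrees(y))
E
```

```text
[[ 0.504 -0.11 ]
 [ 0.513 -0.146]
 [ 0.41  -0.176]
 [ 0.401 -0.139]]
[ 0.45699825 -0.14268917] 0.10718403445615621 15.82294023309379 0.037490506772939476
grasp [ 0.44256661 -0.14677915]
[(array([237., 205.]), array([ 0.473, -0.015,  0.012])), (array([332., 136.]), array([ 0.662, -0.272,  0.012])), (array([286., 206.]), array([ 0.469, -0.145,  0.012])), (array([166., 254.]), array([0.344, 0.171, 0.012]))]
[(array([160., 223.]), array([ 0.659, -0.257,  0.012])), (array([234., 195.]), array([ 0.464, -0.146,  0.012])), (array([350., 217.]), array([0.341, 0.165, 0.012])), (array([270., 220.]), array([ 0.476, -0.014,  0.012]))]
t 0.75 pos [ 0.2014 -0.5386  0.2314] rot [180.    0.   20.5] w 0.0853 F [ 0.8  1.3 -0.1]
shift mm [ 363.2 -282.5  101.3] turn [0.   0.   4.68]
```

```bash
python3 -m handwheel '[[36,-28,3,0,0,1,1],[38,-30,3,0,0,1,1],[38,-30,3,0,0,1,1],[38,-30,3,0,0,1,1],[38,-30,3,0,0,1,1]]' 60
python3 -m handwheel '[[36,-28,3,0,0,0,1],[36,-28,3,0,0,0,1],[36,-28,3,0,0,0,1],[30,-24,3,0,0,0,1],[0,0,0,0,0,0,1]]'
python3 - <<'E'
from h import *
delta((.4426,-.1468),.13,15.8)
p=vision.capture("wrist");save(p,"w1.png",None,1.5)
print([ (a["conf"],np.round(a["xy"]),atz(p,a["xy"],.012).round(3)) for a in vision.place_of("bar_die_center",p)])
E
```

```text
clock: 1.25
eef_pos: [0.3348, -0.3414, 0.2156]
eef_rot: [3.134, 0.0, 0.256]
force: [0.9, -0.1, -0.5]
gripper_width: 0.0857
clock: 1.75
eef_pos: [0.4473, -0.1915, 0.2035]
eef_rot: [3.133, -0.004, 0.26]
force: [0.4, 0.1, 0.5]
gripper_width: 0.0853
t 1.75 pos [ 0.4473 -0.1915  0.2035] rot [179.49  -0.24  14.89] w 0.0853 F [0.4 0.1 0.5]
shift mm [  6.6 -45.1  73.1] turn [ 0.51 -0.23 -0.91]
[(0.65, array([203., 146.]), array([ 0.458, -0.138,  0.012])), (0.58, array([74., 98.]), array([ 0.472, -0.01 ,  0.012]))]
```

View pics/w1.png

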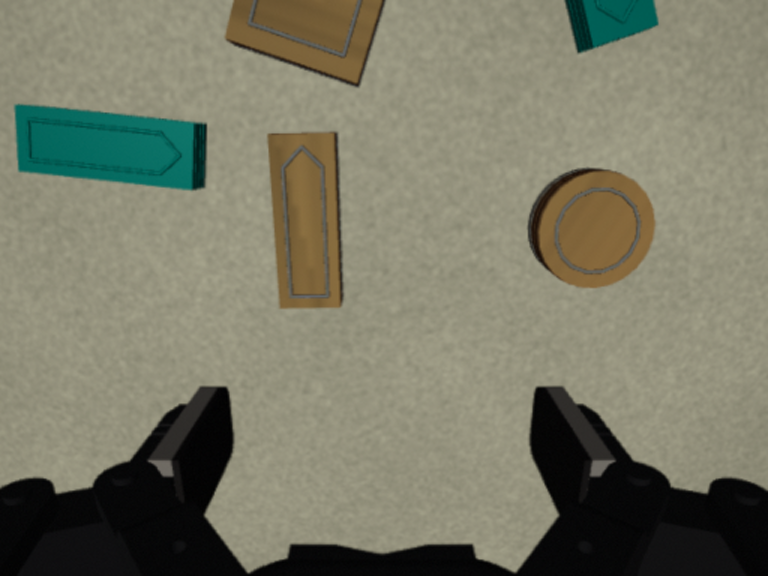

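Picture 4 shows the plywood bar at (305,220), the square die above it and the round die at (597,228). I'll refine the bar's pose from its top corners.

Run:
```python
from h import *
p=vision.capture("wrist")
c=np.array([atz(p,np.array(u)/1.5,.024)[:2] for u in ((269,134),(336,132),(341,306),(280,307))])
m=c.mean(0);f=(c[0]+c[1]-c[2]-c[3])/2;y=np.arctan2(f[1],f[0]);g=m-.015*np.array([np.cos(y),np.sin(y)])
print(m,np.linalg.norm(f),np.degrees(y),np.linalg.norm(c[0]-c[1]),np.linalg.norm(c[2]-c[3]),g)
delta(g,.07,np.degrees(y))
```

```text
[ 0.45482011 -0.14482498] 0.10916957233330099 15.043849603234936 0.04010763214876714 0.04007727203683574 [ 0.4403342  -0.14871835]
t 1.9 pos [ 0.4449 -0.1953  0.2037] rot [ 1.7938e+02 -1.1000e-01  1.4680e+01] w 0.0852 F [-0.1 -1.1 -0.5]
shift mm [  7.1 -47.7 133.2] turn [ 0.62 -0.11 -0.37]
```

```bash
python3 -m handwheel '[[4,-28,30,0.6,0,0,1],[3,-20,30,0,0,0,1],[0,0,40,0,0,0,1],[0,0,30,0,0,0,1],[0,0,0,0,0,0,1]]'
python3 - <<'E'
from h import *
delta((.4403,-.1487),.001,15.04)
E
```

```text
clock: 2.4
eef_pos: [0.4404, -0.1556, 0.0733]
eef_rot: [3.132, -0.008, 0.245]
force: [-1.3, 0.4, 1.2]
gripper_width: 0.0855
t 2.4 pos [ 0.4404 -0.1556  0.0733] rot [179.48  -0.47  14.05] w 0.0855 F [-1.3  0.4  1.2]
shift mm [ 1.  -7.4 72.2] turn [ 0.53 -0.46 -0.99]
```

```bash
python3 -m handwheel '[[1,-7,12,0.5,-0.4,-1,1],[0,-1,20,0,0,0,1],[0,0,18,0,0,0,1],[0,0,12,0,0,0,1],[0,0,5,0,0,0,1]]'
python3 - <<'E'
from h import *
delta((.4403,-.1487),.001,15.04)
E
```

```text
clock: 2.9
eef_pos: [0.4439, -0.1536, 0.0088]
eef_rot: [3.135, -0.009, 0.258]
force: [-0.4, -0.1, -0.2]
gripper_width: 0.0855
t 2.9 pos [ 0.4439 -0.1536  0.0088] rot [179.61  -0.51  14.8 ] w 0.0855 F [-0.4 -0.1 -0.2]
shift mm [-2.3 -5.8  7.7] turn [ 0.39 -0.51 -0.24]
```

```bash
python3 -m handwheel '[[-2,-5,5,0.4,-0.5,0,1],[0,-1,3,0,0,0,1],[0,0,0,0,0,0,0.3],[0,0,0,0,0,0,0.3],[0,0,0,0,0,0,0.3]]' 60
python3 -m handwheel '[[0,0,0,0,0,0,0.2],[0,0,0,0,0,0,0.2],[0,0,0,0,0,0,0.2],[0,0,0,0,0,0,0.2]]' 60
python3 - <<'E'
from h import *
delta((.4403,-.1487),.001,15.04)
E
```

```text
clock: 3.4
eef_pos: [0.4423, -0.1494, 0.0025]
eef_rot: [3.14, -0.003, 0.257]
force: [-0.3, 3.0, 2.1]
gripper_width: 0.0438
clock: 3.8
eef_pos: [0.4423, -0.1493, 0.0032]
eef_rot: [3.139, -0.004, 0.258]
force: [-0.8, -0.1, -2.8]
gripper_width: 0.0388
t 3.8 pos [ 0.4423 -0.1493  0.0032] rot [179.86  -0.2   14.78] w 0.0388 F [-0.8 -0.1 -2.8]
shift mm [-1.8 -1.1  2.2] turn [ 0.14 -0.2  -0.26]
```

```bash
python3 -m handwheel '[[0,0,-30,0,0,0,0.2],[0,0,-45,0,0,0,0.2],[0,0,-48,0,0,0,0.2],[0,0,-48,0,0,0,0.2],[0,0,-30,0,0,0,0.2]]'
python3 - <<'E'
from h import *
delta((.49,.161),.19,-6.2)
E
```

```text
clock: 4.3
eef_pos: [0.4369, -0.1472, 0.2047]
eef_rot: [-3.133, 0.011, 0.258]
force: [0.8, -0.1, -2.4]
gripper_width: 0.0389
t 4.3 pos [ 0.4369 -0.1472  0.2047] rot [-179.49    0.62   14.77] w 0.0389 F [ 0.8 -0.1 -2.4]
shift mm [ 130.1 -284.4   15.8] turn [-0.39  0.71 20.97]
```

```bash
python3 -m handwheel '[[20,-40,0,0,0.3,7,0.2],[15,-42,0,0,0.3,7,0.2],[10,-45,0,0,0,7,0.2],[5,-48,0,0,0,0,0.2],[0,-30,0,0,0,0,0.2]]'
python3 - <<'E'
from h import *
delta((.49,.161),.19,-6.2)
E
```

```text
clock: 4.8
eef_pos: [0.4843, 0.0595, 0.2119]
eef_rot: [-3.139, -0.013, -0.129]
force: [0.2, -1.5, -2.4]
gripper_width: 0.0386
t 4.8 pos [0.4843 0.0595 0.2119] rot [-179.87   -0.75   -7.37] w 0.0386 F [ 0.2 -1.5 -2.4]
shift mm [  -7.7 -101.4   22.1] turn [-0.13 -0.75 -1.17]
```

```bash
python3 -m handwheel '[[-4,-40,5,0,-0.7,-1,0.2],[-3,-40,8,0,0,0,0.2],[0,-18,5,0,0,0,0.2],[0,-3,0,0,0,0,0.2],[0,0,0,0,0,0,0.2]]'
python3 - <<'E'
from h import *
delta((.49,.161),.19,-6.2)
p=vision.capture("wrist");save(p,"w2.png",None,1.5)
print([ (a["conf"],np.round(a["xy"]),atz(p,a["xy"],.168).round(3)) for a in vision.place_of("flap",p)])
E
```

```text
clock: 5.3
eef_pos: [0.4873, 0.1689, 0.1917]
eef_rot: [-3.14, 0.003, -0.104]
force: [-0.5, -0.1, -2.5]
gripper_width: 0.0387
t 5.3 pos [0.4873 0.1689 0.1917] rot [-1.799e+02  1.500e-01 -5.960e+00] w 0.0387 F [-0.5 -0.1 -2.5]
shift mm [3.5 7.6 1.7] turn [-0.1   0.15  0.24]
[]
```

View pics/w2.png

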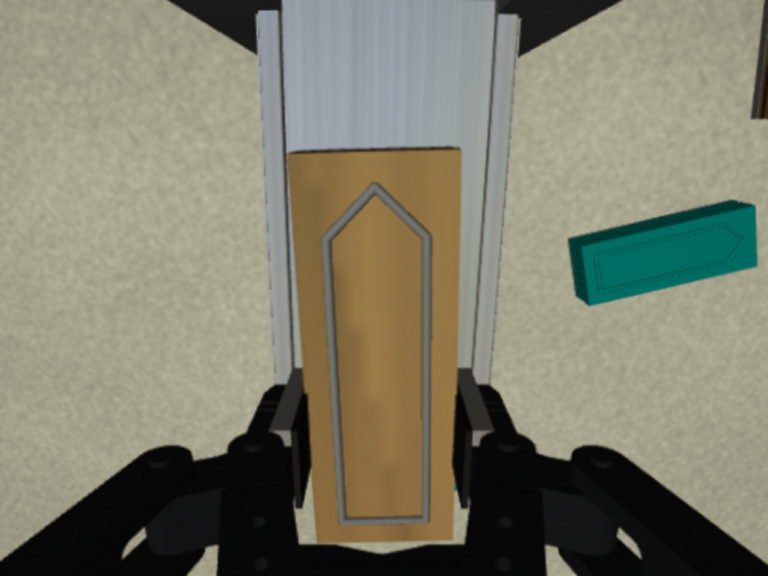

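Picture 5: the die is held squarely, with its front edge at (375,150). The ledge strips run from (268,12)–(508,15) at the top to (285,385)–(482,385). Next I'll work out the centreline.

Run:
```python
from h import *
p=vision.capture("wrist")
A=lambda u,z:atz(p,np.array(u)/1.5,z)[:2]
lf,ln,rf,rn=A((258,12),.126),A((275,385),.126),A((519,15),.126),A((490,385),.126)
print(lf,ln,rf,rn)
for a,b in ((lf,ln),(rf,rn)): d=a-b;print(np.degrees(np.arctan2(d[1],d[0])))
print("width",np.linalg.norm(lf-rf),np.linalg.norm(ln-rn),"centre",(lf+rf)/2,(ln+rn)/2)
c=np.array([A(u,.2117) for u in ((289,153),(461,149),(453,540),(316,542))]);m=c.mean(0);f=(c[0]+c[1]-c[2]-c[3])/2
print("die",m,np.linalg.norm(f),np.degrees(np.arctan2(f[1],f[0])),np.linalg.norm(c[0]-c[1]))
p=vision.capture("top")
print([ (a["conf"],np.round(a["xy"]),atz(p,a["xy"],.168).round(3)) for a in vision.place_of("flap",p)])
delta((.49,.161),.19,-6.2)
```

```text
[0.60981572 0.20061144] [0.45995703 0.21910489] [0.59864544 0.10555133] [0.4497794  0.12335595]
-7.035071425566256
-6.820270727434671
width 0.09571415145639904 0.09628833596447725 centre [0.60423058 0.15308138] [0.45486822 0.17123042]
die [0.50294271 0.1667708 ] 0.11104013988854204 -4.869574669754633 0.03945397054543246
[(0.49, array([160., 140.]), array([0.61 , 0.156, 0.168]))]
t 5.55 pos [0.488  0.1674 0.1924] rot [-1.7986e+02  5.0000e-02 -6.1400e+00] w 0.0389 F [ 0.3 -0.2 -1. ]
shift mm [2.7 6.2 2.4] turn [-0.14  0.05  0.06]
```

```bash
python3 -m handwheel '[[2,0,20,0,0,2,0.2],[0,0,22,0,0,0,0.2],[0,0,14,0,0,0,0.2],[0,0,6,0,0,0,0.2],[0,0,0,0,0,0,0.2]]'
python3 - <<'E'
from h import *
delta((.49,.167),.1235,-8.5)
E
```

```text
clock: 6.05
eef_pos: [0.4928, 0.1629, 0.1314]
eef_rot: [-3.138, -0.005, -0.151]
force: [-0.2, 0.5, -3.0]
gripper_width: 0.0388
t 6.05 pos [0.4928 0.1629 0.1314] rot [-179.78   -0.3    -8.65] w 0.0388 F [-0.2  0.5 -3. ]
shift mm [-3.4 -3.6  7.9] turn [-0.22 -0.3  -0.15]
```

```bash
python3 -m handwheel '[[0,-3,2,0,-0.3,-0.3,0.2],[0,-0.5,3,0,0,0,0.2],[0,0,2,0,0,0,0.2],[0,0,1,0,0,0,0.2]]'
python3 - <<'E'
from h import *
delta((.49,.167),.1235,-8.5)
E
```

```text
clock: 6.45
eef_pos: [0.4955, 0.1665, 0.1254]
eef_rot: [-3.136, -0.004, -0.147]
force: [-0.4, -0.1, -2.9]
gripper_width: 0.0389
t 6.45 pos [0.4955 0.1665 0.1254] rot [-179.67   -0.23   -8.4 ] w 0.0389 F [-0.4 -0.1 -2.9]
shift mm [-5.6  0.3  1.9] turn [-0.33 -0.23  0.1 ]
```

```bash
python3 -m handwheel '[[3,0,1.5,0,0,0,0.2],[12,-0.3,0,0,0,0,0.2],[16,-0.4,0,0,0,0,0.2],[16,-0.4,0,0,0,0,0.2],[12,-0.3,0,0,0,0,0.2]]'
python3 - <<'E'
from h import *
delta((.582,.1557),.1245,-7.5)
E
```

```text
clock: 6.95
eef_pos: [0.5565, 0.1593, 0.1245]
eef_rot: [-3.136, -0.004, -0.145]
force: [-0.3, -0.2, -2.6]
gripper_width: 0.0392
t 6.95 pos [0.5565 0.1593 0.1245] rot [-179.68   -0.22   -8.28] w 0.0392 F [-0.3 -0.2 -2.6]
shift mm [25.8 -0.1  0.1] turn [-0.32 -0.22 -0.78]
```

```bash
python3 -m handwheel '[[6,0,0,0,0,-0.4,0.2],[6,0,0,0,0,-0.4,0.2],[5,0,0,0,0,0,0.2],[3,0,0,0,0,0,0.2],[0,0,0,0,0,0,0.2]]'
python3 - <<'E'
from h import *
delta((.582,.1557),.1245,-7.5)
p=vision.capture("wrist");q=vision.capture("scene")
f=np.hstack([cv2.resize(p["frame"],(512,384)),cv2.resize(q["frame"][190:380,200:400],None,fx=1.44,fy=2.02)[:384]])
save({"frame":f},"w3.png")
E
```

```text
clock: 7.45
eef_pos: [0.579, 0.1559, 0.1236]
eef_rot: [-3.137, -0.002, -0.13]
force: [-0.3, -0.2, -3.6]
gripper_width: 0.039
t 7.45 pos [0.579  0.1559 0.1236] rot [-1.7971e+02 -1.4000e-01 -7.4600e+00] w 0.039 F [-0.3 -0.2 -3.6]
shift mm [ 3.  -0.2 -0.9] turn [-0.29 -0.14  0.04]
```

View pics/w3.png

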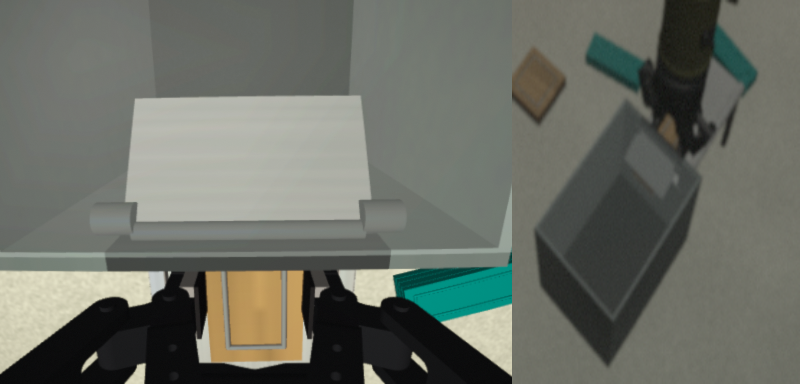

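Picture 6: the flap is lifted by the die, which is halfway through the mouth and centred. Next I release it, back out past its rear end, narrow the fingers and push from behind.

```bash
python3 -m handwheel '[[0,0,0,0,0,0,0.58],[0,0,0,0,0,0,0.58],[0,0,0,0,0,0,0.58],[-6,0,0,0,0,0,0.58],[-15,0,0,0,0,0,0.58]]'
python3 -m handwheel '[[-20,0,0,0,0,0,0.58],[-20,0,0,0,0,0,0.58],[-6,0,0,0,0,0,0.58],[0,0,0,0,0,0,0.58]]'
python3 - <<'E'
from h import *
delta((.524,.1625),.1265,-7)
p=vision.capture("wrist");save(p,"w4.png",None,1.2)
E
```

```text
clock: 8.05
eef_pos: [0.56, 0.1593, 0.1259]
eef_rot: [-3.134, -0.009, -0.13]
force: [0.2, 0.1, 0.7]
gripper_width: 0.0496
clock: 8.45
eef_pos: [0.5066, 0.1656, 0.1256]
eef_rot: [-3.135, -0.006, -0.129]
force: [1.0, 0.6, 1.0]
gripper_width: 0.0496
t 8.45 pos [0.5066 0.1656 0.1256] rot [-179.63   -0.35   -7.42] w 0.0496 F [1.  0.6 1. ]
shift mm [17.6  0.9 -0.8] turn [-0.37 -0.35 -0.41]
```

View pics/w4.png

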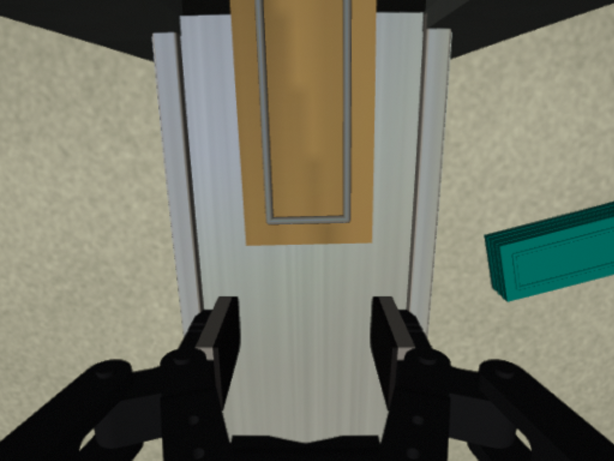

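Picture 7: the fingers are behind the die, whose rear edge is at (308,243) and which lies straight on the ledge. Now I narrow the fingers and push.

```bash
python3 -m handwheel '[[0,0,0,0,0,0,0.2],[0,0,0,0,0,0,0.2],[0,0,0,0,0,0,0.2],[10,0.3,0,0.3,-0.3,0,0.2],[10,0,0,0,0,0,0.2]]'
python3 -m handwheel '[[10,0,0,0,0,0,0.2],[10,0,0,0,0,0,0.2],[8,0,0,0,0,0,0.2],[6,0,0,0,0,0,0.2]]'
python3 - <<'E'
from h import *
delta((.58,.156),.1245,-7)
E
```

```text
clock: 9.0
eef_pos: [0.5302, 0.1628, 0.1261]
eef_rot: [-3.129, -0.003, -0.129]
force: [-5.3, 2.1, 2.2]
gripper_width: 0.0168
clock: 9.4
eef_pos: [0.5669, 0.1575, 0.1255]
eef_rot: [-3.129, 0.001, -0.131]
force: [-2.4, -0.0, 1.5]
gripper_width: 0.0172
t 9.4 pos [0.5669 0.1575 0.1255] rot [-1.7928e+02  6.0000e-02 -7.5000e+00] w 0.0172 F [-2.4 -0.   1.5]
shift mm [13.2 -0.2  1. ] turn [-0.72  0.05 -0.5 ]
```

```bash
python3 -m handwheel '[[6,0,0,0.5,0,0,0.2],[6,0,0,0,0,0,0.2],[6,0,0,0,0,0,0.2],[5,0,0,0,0,0,0.2],[0,0,0,0,0,0,0.2]]'
python3 - <<'E'
from h import *
delta((.58,.156),.1245,-7)
p=vision.capture("wrist");save(p,"w5.png",None,1.2)
E
```

```text
clock: 9.9
eef_pos: [0.5919, 0.1541, 0.1248]
eef_rot: [-3.12, 0.003, -0.131]
force: [-1.3, -0.6, 0.6]
gripper_width: 0.0175
t 9.9 pos [0.5919 0.1541 0.1248] rot [-1.7875e+02  1.6000e-01 -7.4800e+00] w 0.0175 F [-1.3 -0.6  0.6]
shift mm [-12.   -0.3   0.3] turn [-1.26  0.15 -0.49]
```

View pics/w5.png

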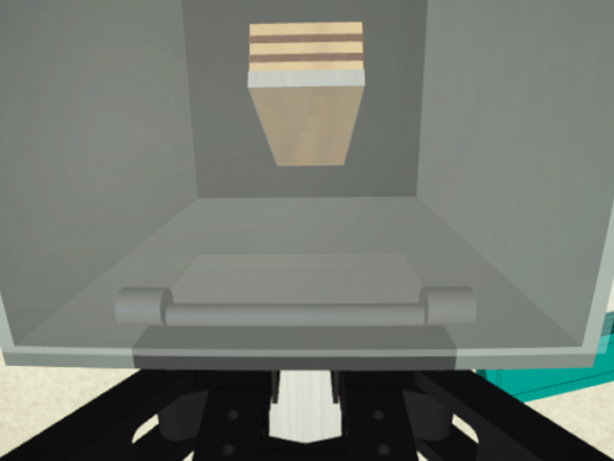

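Picture 8: the die is through, standing nose down in the box at (308,95), and may still be falling. I'll retreat and recheck.

```bash
python3 -m handwheel '[[-15,0,0,0,0,0,0.2],[-30,0,0,0,0,0,0.2],[-20,0,-10,0,0,0,0.2],[0,0,-35,0,0,0,0.2],[0,0,-35,0,0,0,0.2]]'
python3 -m handwheel '[[0,0,-35,0,0,0,0.2],[0,0,-10,0,0,0,0.2],[0,0,0,0,0,0,0.2],[0,0,0,0,0,0,0.2]]'
python3 - <<'E'
from h import *
delta((.58,.156),.1245,-7)
p=vision.capture("wrist");q=vision.capture("scene")
f=np.hstack([cv2.resize(p["frame"],(512,384)),cv2.resize(q["frame"][190:380,200:344],(288,384))])
save({"frame":f},"w6.png")
for l in (p,q):
  for n in("bar_die_center","flap","square_die","round_die"): print(n,[(a["conf"],np.round(a["xy"]),atz(l,a["xy"],.168 if n=="flap" else .012).round(3)) for a in vision.place_of(n,l)])
E
```

```text
clock: 10.45
eef_pos: [0.5232, 0.16, 0.2013]
eef_rot: [-3.124, 0.009, -0.131]
force: [0.6, 0.0, 0.2]
gripper_width: 0.017
clock: 10.85
eef_pos: [0.5265, 0.1597, 0.2529]
eef_rot: [-3.12, -0.003, -0.13]
force: [-0.7, 0.1, 0.1]
gripper_width: 0.0175
t 10.85 pos [0.5265 0.1597 0.2529] rot [-178.77   -0.18   -7.47] w 0.0175 F [-0.7  0.1  0.1]
shift mm [ 53.1  -0.5 128.6] turn [-1.23 -0.18 -0.47]
bar_die_center [(0.61, array([412., 189.]), array([ 0.47 , -0.011,  0.012])), (0.57, array([274., 304.]), array([0.336, 0.165, 0.012]))]
flap []
square_die [(0.86, array([498.,  74.]), array([ 0.587, -0.106,  0.012]))]
round_die []
bar_die_center [(0.89, array([350., 219.]), array([0.346, 0.167, 0.012])), (0.71, array([268., 222.]), array([ 0.484, -0.015,  0.012])), (0.64, array([158., 222.]), array([ 0.659, -0.263,  0.012]))]
flap []
square_die [(0.84, array([217., 234.]), array([ 0.597, -0.107,  0.012]))]
round_die [(0.57, array([179., 183.]), array([ 0.521, -0.301,  0.012]))]
```

View pics/w6.png

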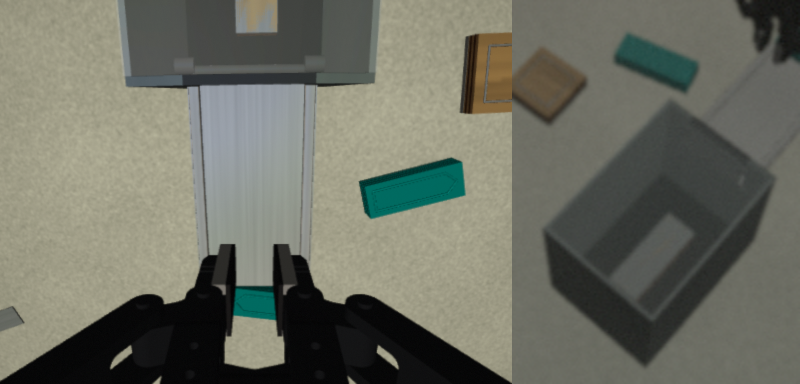

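Picture 9: the die lies steel side up on the box floor at native scene pixel (270,320), and the flap no longer shows as lifted. One numeric check, then I hand in.

Run:
```python
from h import *
q=vision.capture("scene")
X=atz(q,(270,320),.03);d=X-np.array([.61,.152,.168]);a=np.radians(-6.9)
print(X.round(3),"in flap frame",(d@[np.cos(a),np.sin(a),0]).round(3),(d@[-np.sin(a),np.cos(a),0]).round(3),d[2].round(3))
print(r.observe()["force"].round(1)); r.close_job()
```

```text
[0.724 0.147 0.03 ] in flap frame 0.113 0.009 -0.138
[0.3 0.4 0.7]
the job is handed in; nothing more can be done
```

The bar die is in the die box and the job is handed in, at about 11 s on the robot's clock. I gripped the plywood bar die, laid it on the ledge and pushed it through the flap in the grip. I then let go, backed out and pushed its rear end with the narrowed fingers until it fell in.

- **Die:** the last scene picture puts it flat on the box floor, steel side up. Its centre is at about (0.113, 0.009, -0.138) m in the flap's frame, within the limits. The height there is assumed, because one picture gives no depth.
- **Flap:** it was clearly lifted while the die went through. In the last picture it looked shut, but I judged that by eye. The network did not find it in that picture, so its angle is not measured.
- **Bystanders:** the square die showed no movement beyond measurement error. The round die's readings differ by about 20 mm between pictures, which I put down to low network confidence (about 0.6), since the arm never came near it.
- **Robot:** it stood clear above the ledge, with near-zero force on the tool.

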